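Ready the exhibit photo spot

ROBOT

A 7-joint arm with a two-finger parallel gripper is mounted at the origin on the work surface. World frame = base frame: x ahead of the robot, y to its left, z up, the work surface at z = 0. Lengths are in mm, angles in rad, forces in N, time in s.
With the tool pointing down it reaches from about 425 to 825 mm from the base axis. Payload 3.6 kg.
Tool frame: the origin (TCP) lies at the very end of the fingers, on their centre line; the grasp point (between the pads) lies 19 mm behind it; z points along the fingers, y is the line along which they close (so a half turn about z gives the same grasp; the last joint's range is limited). The gripper opens to 85 mm and grips with 20 to 120 N. Pads are 22 mm wide; open, the fingers measure 114 mm over their backs; the gripper's body (76 mm by 85 mm) begins 54 mm behind the grasp point. The pads swing forward as they close: fully open they stand 13 mm farther back than shut.
Start: joints at [-1.327, 0.615, -0.013, 1.423, 0.008, 1.103, -0.04], TCP at [173.218, 626.465, 231.297] pointing down, gripper open.
Joint ranges: [-3.12, 3.12], [-0.3, 2.06], [-1.34, 1.32], [0.26, 2.42], [-1.36, 4.5], [0.01, 1.98], [-2.84, 2.84]. Speed limits (rad/s): [2.79, 2.79, 3.14, 3.14, 3.14, 3.14, 3.14].

INTERFACE

Orientations are given as a unit quaternion [x, y, z, w].
In Python, from workcell import arm gives the robot as it stands.
- The arm moves only by the tool tcp_steps, called after ">>>" by a JSON object that holds its "op" and its "data", one argument or row to a line. Schema: {"type":"object","properties":{"moves":{"type":"array","items":{"type":"array","prefixItems":[{"type":"array","items":{"type":"number"},"minItems":3,"maxItems":3},{"type":"array","items":{"type":"number"},"minItems":3,"maxItems":3},{"type":"number"}],"minItems":3,"maxItems":3},"minItems":1,"maxItems":10},"grip_n":{"type":"number"},"only":{"type":"string"},"quiet":{"type":"boolean"},"lines":{"type":"string"}},"required":["moves"],"additionalProperties":false}. moves is a list of rows, 1 to 10 of them, each written [[dx, dy, dz], [rx, ry, rz], opening]: dx, dy, dz in mm, then a rotation vector rx, ry, rz in rad, then the finger opening in mm; each row shifts and turns the commanded pose from where the row before left it, along the tool's axes as they then stand; what a row does not reach is not made up. A row lasts 1/8 s, in which the tool goes at most 62.5 mm and 0.188 rad, less where a joint would pass 70% of its speed; a pose out of reach is approached as far as the arm can. The fingers move at their own pace and stop on an object; grip_n is the grip in N (left out, the last holds). Time passes only in rows, so rows that do not move let the fingers close. The tool returns the time, the measured TCP pose, the force, the opening and the grip force at its end. only (a regular expression) keeps the lines of the reply that match it, lines (a string "A,B") keeps lines A to B, and quiet returns only ok. Input that does not fit is refused with a message, and nothing moves.
- arm.sense(): the state, without advancing time (a new reading comes with each control period).
- arm.read_camera(name): name is "side" or "top" or "wrist"; returns a dict with "image" (480x640x3 uint8, red, green, blue), "mtx" (3x3 intrinsics, pixels), "camera_from_world" (4x4, takes a point from world to camera coordinates). Camera axes: x right, y down, z forward; pixel columns grow to the right and rows downward; lengths in mm; the calibration is good to about 2 mm. A picture is of the moment at which its call begins. There is no depth.
- arm.hand_in(): hands the job in; it is judged then, once.
The state is a dict: "t": time; "joints": joint angles; "joint_vel": joint speeds; "joint_torque": joint torques, N m; "ee_pos": TCP position; "tcp_rot": TCP orientation; "force": force on the tool from outside, world axes, zero at the start; "ft_torque": the same for the moment, N m; "finger_gap": finger opening in mm; "grip_force": force on a finger pad.
Only numpy, scipy, OpenCV 4.12 (cv2) and the standard library are available. Lean on these libraries where they do the work, as an engineer would, in place of code of your own. Each camera call takes 0.05 s, during which the arm holds its last target. There are 200 camera calls.

TASK

Get the photo spot ready by pushing only: stand the fallen L-shaped steel backdrop back up on its foot (the narrower plate, which now sticks up), and tip the specimen case that stands on end over onto its back, so that it lies flat with its window up. Leave both about where they are, do not pick them up or carry them, and do not disturb the jars, vials and brush around them.

Things in the scene. Friction and masses are not known exactly. Their poses are not given: they have to be found in the camera images.
- stand: L-shaped backdrop of 4 mm steel sheet, 0.35 to 0.6 kg, fallen on its back. Origin: middle of its heel, the outer corner line of the L, on the table. At the start its upright (130 mm long, 140 mm wide) lies flat on the table from the origin along its own -x, and its foot (120 mm long, 100 mm wide) sticks straight up along its own +z, its inner face at x = -4 mm, its outer at x = 0
- stand_foot_edge (a point): middle of the free end of the backdrop's foot: 120 mm high at the start, 2 mm once it stands. A push high on the foot's inner face towards the stand's own +x, following it round, turns it about the heel; past about 55 degrees it falls onto its foot by itself
- stand_top_edge (a point): middle of the free edge of the backdrop's upright: at the table (2 mm) at the start, 130 mm high once it stands
- case: closed white plastic specimen case, 0.17 to 0.35 kg, standing on its narrow end: 40 mm thick (own x), 100 mm wide (y), 120 mm tall (z). Origin: centre of its underside. Its +x broad face has a clear flush window with brown specimens behind it; the back (-x) is plain, with free table beyond to fall on
- case_window (a point): centre of the case's window face: 60 mm high at the start, 40 mm and facing up once it lies on its back. A push high on this face towards the case's own -x tips it about its lower back edge; past about 20 degrees it falls by itself
- case_top (a point): centre of the case's upper end, 120 mm high at the start, 20 mm high once it lies
- case_heel (a point): middle of the lower edge of the case's back, on the table at the start and at the end
- jar_mid: white screw-capped jar, 42 mm diameter, 75 mm tall, between the backdrop and the case; origin: centre of its underside; leave it alone
- vial_mid: glass vial with white cap, 26 mm diameter, 70 mm tall, beyond that jar; origin: centre of its underside; leave it alone
- jar_left: white capped jar, 52 mm diameter, 110 mm tall, at one side; origin: centre of its underside; leave it alone
- vial_left: glass vial with white cap, 26 mm diameter, 70 mm tall, on the left; origin: centre of its underside; leave it alone
- jar_right: white capped jar, 48 mm diameter, 60 mm tall, at the other side; origin: centre of its underside; leave it alone
- jar_far: white capped jar, 44 mm diameter, 85 mm tall, at the far edge; origin: centre of its underside; leave it alone
- brush: brush lying at the far edge; origin: a point on it; it points roughly along y, about 200 mm long; leave it alone

How it is judged:
By the outcome, as a careful person would: the job done as asked, in the order asked, and still so for the second after the job is handed in, with the robot touching nothing.
It also fails if it takes over 53 s, if anything falls off the work surface, if the arm or the gripper's body presses on something with over 40 N, if the wrist force passes 120 N, or if a joint passes its speed limit or range.

## Working session

There is one attempt and no reset: what is moved stays moved. The work goes in short steps, Python scripts to look and compute and a tool call to move; the robot and the scene stay as the last step left them, time stands still between calls to the robot, and variables do not carry over. Pictures are saved under pics/ and viewed, at most 10 in all, crops included, and the job is handed in when it is done.

```bash
ls; mkdir -p pics; python3 - <<'E'
from workcell import arm
import cv2,numpy as np
s=arm.sense();print({k:np.round(v,3).tolist() for k,v in s.items()})
for n in("top","side"):
    r=arm.read_camera(n);cv2.imwrite(f"pics/{n}0.png",r["image"][:,:,::-1]);print(n,r["mtx"].round(1).tolist(),r["camera_from_world"].round(3).tolist())
E
```

```text
pics
workcell.py
{'t': 0.0, 'joints': [-1.328, 0.616, -0.013, 1.425, 0.008, 1.103, -0.04], 'joint_vel': [0.0, -0.002, -0.001, 0.001, 0.001, 0.001, -0.002], 'joint_torque': [0.0, -46.921, 0.259, -17.103, 0.01, 0.01, -0.0], 'ee_pos': [172.997, 625.753, 230.125], 'tcp_rot': [0.134, 0.991, -0.001, -0.0], 'force': [0.795, 0.093, 0.1], 'ft_torque': [-0.028, -0.006, -0.025], 'grip_force': 0.0, 'finger_gap': 85.314}
top [[465.5, 0.0, 330.8], [0.0, 465.5, 244.6], [0.0, 0.0, 1.0]] [[0.074, -0.997, -0.004, -21.922], [-0.972, -0.071, -0.224, 584.182], [0.223, 0.02, -0.975, 1236.85], [0.0, 0.0, 0.0, 1.0]]
side [[520.3, 0.0, 314.1], [0.0, 520.3, 238.9], [0.0, 0.0, 1.0]] [[-0.969, -0.246, 0.0, 545.402], [-0.177, 0.698, -0.694, 164.096], [0.17, -0.673, -0.72, 1281.874], [0.0, 0.0, 0.0, 1.0]]
```

View pics/top0.png

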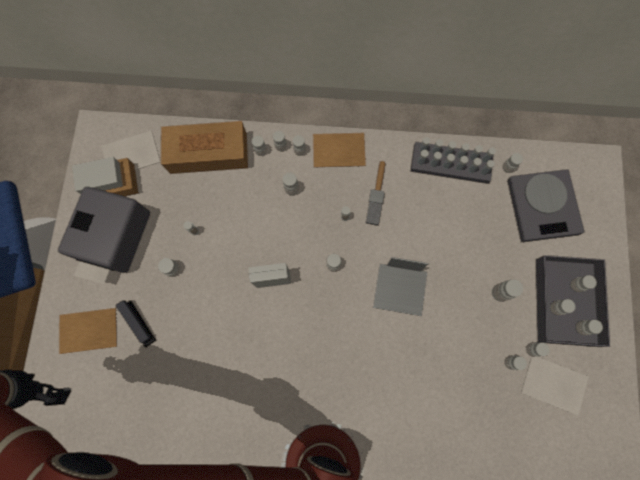

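View pics/side0.png

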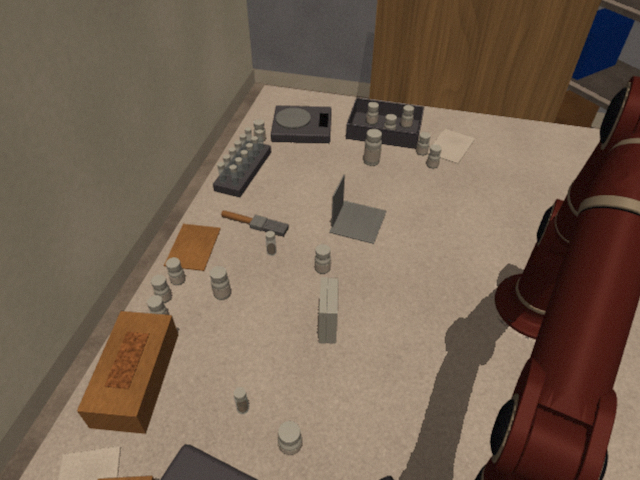

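Top: backdrop at about (400,285) with the foot at its far (+x) edge; case at (268,274), jar_mid (334,262), vial_mid (346,214). I'll enlarge both views.

```bash
python3 - <<'E'
import cv2,numpy as np
t=cv2.imread("pics/top0.png")[235:325,235:445];s=cv2.imread("pics/side0.png")[165:355,300:400]
a=cv2.resize(t,None,fx=3.8,fy=3.8,interpolation=cv2.INTER_CUBIC)
cv2.imwrite("pics/c1.png",cv2.convertScaleAbs(a,alpha=1.5))
b=cv2.resize(s,None,fx=3.15,fy=3.15,interpolation=cv2.INTER_CUBIC)
cv2.imwrite("pics/c2.png",cv2.convertScaleAbs(b,alpha=1.5))
print(a.shape,b.shape)
E
```

```text
(342, 798, 3) (598, 315, 3)
```

View pics/c1.png

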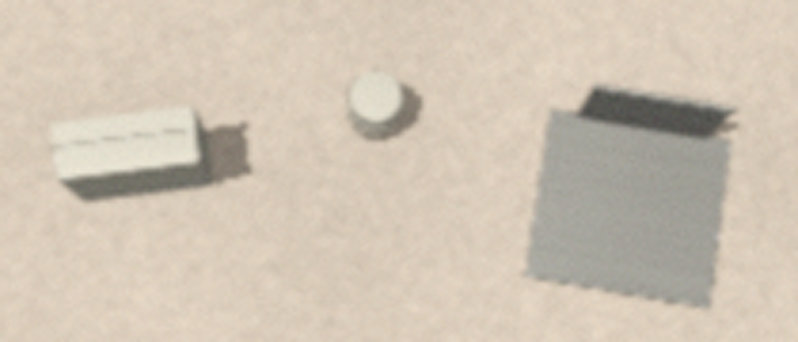

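View pics/c2.png

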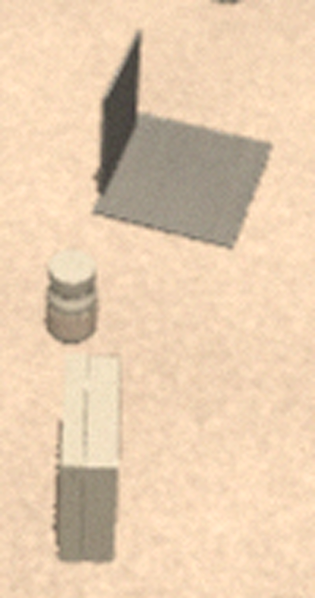

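```bash
cat > h.py <<'E'
import numpy as np
from workcell import arm
def cam(n):
    r=arm.read_camera(n);return r["image"],r["mtx"],r["camera_from_world"]
def ray(K,T,p):
    d=T[:3,:3].T@np.linalg.solve(K,[p[0],p[1],1]);return -T[:3,:3].T@T[:3,3],d/np.linalg.norm(d)
def plane(K,T,p,z):
    o,d=ray(K,T,p);return o+d*(z-o[2])/d[2]
def tri(a,b):
    o1,d1=a;o2,d2=b;s=np.linalg.lstsq(np.c_[d1,-d2],o2-o1,rcond=None)[0]
    p,q=o1+s[0]*d1,o2+s[1]*d2;return (p+q)/2,np.linalg.norm(p-q)
E
python3 - <<'E'
from h import *
np.set_printoptions(precision=1,suppress=True)
_,Kt,Tt=cam("top");_,Ks,Ts=cam("side")
t=lambda u,v:(235+u/3.8-.5,235+v/3.8-.5)
s=lambda u,v:(300+u/3.15-.5,165+v/3.15-.5)
print("cams",ray(Kt,Tt,(0,0))[0],ray(Ks,Ts,(0,0))[0])
print("upright");[print(plane(Kt,Tt,t(*p),4)) for p in[(550,110),(730,138),(710,306),(525,276)]]
[print('s',plane(Ks,Ts,s(*p),4)) for p in[(95,212),(140,112),(272,146),(234,247)]]
print("foot");[print(*tri(ray(Kt,Tt,t(*a)),ray(Ks,Ts,s(*b)))) for a,b in[((598,87),(103,98)),((735,110),(140,30))]]
print("case top");[print(*tri(ray(Kt,Tt,t(*a)),ray(Ks,Ts,s(*b)))) for a,b in[((50,125),(60,467)),((190,107),(68,354)),((200,163),(119,356)),((63,180),(117,467))]]
print("case bottom near L",plane(Kt,Tt,t(85,200),0),plane(Ks,Ts,s(112,560),0))
print("jar top",tri(ray(Kt,Tt,t(377,97)),ray(Ks,Ts,s(72,264))))
print("vial top",tri(ray(Kt,Tt,(346.5,211)),ray(Ks,Ts,(270,235))))
print("jarR?",plane(Kt,Tt,(168,265),60),"jarL",plane(Kt,Tt,(511,287),110), "jarfar",plane(Kt,Tt,(290,182),85))
print("brush",plane(Kt,Tt,(373,222),5))
E
```

```text
cams [ 293.9   -5.6 1336.1] [ 339.3  881.6 1036.9]
upright
[ 552.7 -122.2    4. ]
[ 541.  -260.1    4. ]
[ 412.9 -248.8    4. ]
[ 425. -110.    4.]
s [ 548.2 -120.6    4. ]
s [ 537.  -260.3    4. ]
s [ 409.2 -244.3    4. ]
s [ 421.5 -108.6    4. ]
foot
[ 549.5 -145.1  117. ] 0.0960586044172391
[ 538.9 -241.3  117.7] 2.219973044107307
case top
[493.6 235.6 118.3] 1.3029327807623596
[512.3 138.9 121.1] 2.747005277576262
[475.3 128.6 117.2] 0.2138503792776587
[456.3 223.  114.1] 1.3227321264403018
case bottom near L [458.2 226.    0. ] [455.5 224.4   0. ]
jar top (array([539. ,   9.7,  74.7]), np.float64(0.7273987251788406))
vial top (array([686.7, -16.3,  60. ]), np.float64(1.0422609486993122))
jarR? [494.3 469.7  60. ] jarL [ 494.3 -463.3  110. ] jarfar [753.8 150.   85. ]
brush [675.9 -97.4   5. ]
```

The case's window faces away from the robot: there are brown marks on its +x side in the side view. The stand's heel is near (545,-191), yaw about -0.09. I'm moving over behind the foot.

>>> {"op": "tcp_steps", "data": {
  "moves": [
    [[0,0,0],[0,0,-0.178],40],
    [[-43,-36,0],[0,0,0],40],
    [[-43,-36,0],[0,0,0],40],
    [[-43,-36,0],[0,0,0],40],
    [[-43,-36,0],[0,0,0],40],
    [[-43,-36,0],[0,0,0],40],
    [[-43,-36,0],[0,0,0],40],
    [[-43,-36,0],[0,0,0],40],
    [[0,0,0],[0,0,0],40]
  ]
}}

```text
t: 1.32
ee_pos: [454.7, 341.9, 231.1]
tcp_rot: [0.052, 0.999, -0.002, 0.001]
force: [-0.3, -0.1, -0.6]
finger_gap: 40.2
grip_force: 0.0
```

>>> {"op": "tcp_steps", "data": {
  "moves": [
    [[-10,-53,0],[0,0,0],40],
    [[-10,-53,0],[0,0,0],40],
    [[-10,-53,0],[0,0,0],40],
    [[-10,-53,0],[0,0,0],40],
    [[-10,-53,0],[0,0,0],40],
    [[-10,-53,0],[0,0,0],40],
    [[-10,-53,0],[0,0,0],40],
    [[-10,-53,0],[0,0,0],40],
    [[-10,-53,0],[0,0,0],40],
    [[-10,-53,0],[0,0,0],40]
  ]
}}

```text
t: 2.58
ee_pos: [501.4, -189.2, 231.4]
tcp_rot: [0.045, 0.999, 0.0, 0.0]
force: [0.9, 1.5, -0.8]
finger_gap: 40.2
grip_force: 0.0
```

>>> {"op": "tcp_steps", "data": {
  "moves": [
    [[0,0,0],[0,0,0],40],
    [[0,0,30],[0,0,0],40],
    [[0,0,30],[0,0,0],40],
    [[0,0,30],[0,0,0],40],
    [[0,0,25],[0,0,0],40],
    [[0,0,0],[0,0,0],40],
    [[0,0,0],[0,0,0],40]
  ]
}}

```text
t: 3.45
ee_pos: [501.8, -188.1, 117.2]
tcp_rot: [0.045, 0.999, 0.0, 0.001]
force: [1.0, -0.6, 0.4]
finger_gap: 40.0
grip_force: 0.0
```

```bash
python3 - <<'E'
from h import *
import cv2
cv2.imwrite("pics/w1.png",cam("wrist")[0][:,:,::-1])
cv2.imwrite("pics/t1.png",cam("top")[0][:,:,::-1])
E
```

```text
(no output)
```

View pics/w1.png

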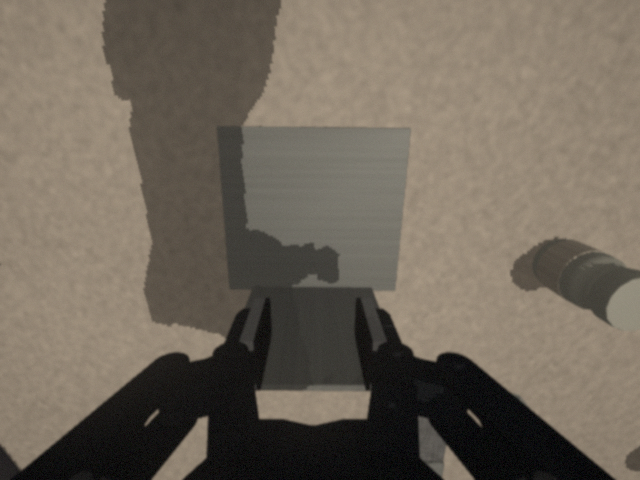

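The fingers are centred on the foot (x≈313 px for both), with the upright behind them and jar_mid well clear at right. I'm starting the push gently.

>>> {"op": "tcp_steps", "data": {
  "moves": [
    [[-10,0,5],[0,0,0],40],
    [[-10,0,5],[0,0,0],40],
    [[-4,0,0],[0,0,0],40],
    [[-4,0,0],[0,0,0],40],
    [[-4,0,0],[0,0,0],40],
    [[-4,0,0],[0,0,0],40]
  ]
}}

```text
t: 4.3
ee_pos: [536.1, -192.4, 106.3]
tcp_rot: [0.046, 0.999, 0.0, -0.001]
force: [-0.9, 0.6, -0.1]
finger_gap: 40.0
grip_force: 0.7
```

>>> {"op": "tcp_steps", "data": {
  "moves": [
    [[-4,0,0],[0,0,0],40],
    [[-4,0,0.5],[0,0,0],40],
    [[-4,0,0.5],[0,0,0],40]
  ]
}}

```text
t: 4.68
ee_pos: [548.9, -193.5, 105.3]
tcp_rot: [0.046, 0.999, -0.0, 0.0]
force: [-1.2, -0.1, 1.5]
finger_gap: 40.6
grip_force: 0.7
```

```bash
python3 - <<'E'
from h import *
import cv2
a=cam("wrist")[0][:,:,::-1];b=cam("side")[0][150:270,250:410,::-1]
cv2.imwrite("pics/w2.png",np.hstack([cv2.resize(a,(400,300)),cv2.resize(b,(400,300))]))
E
```

```text
(no output)
```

View pics/w2.png

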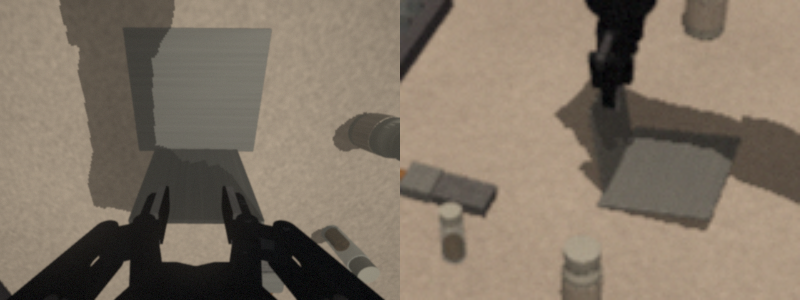

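It is turning about its heel (near edge of the upright lifted, about 10°). I'll follow the arc.

>>> {"op": "tcp_steps", "data": {
  "moves": [
    [[-6,0,1.4],[0,0,0],40],
    [[-6,0,1.4],[0,0,0],40],
    [[-6,0,1.4],[0,0,0],40],
    [[-5.7,0,2.4],[0,0,0],40],
    [[-5.7,0,2.4],[0,0,0],40],
    [[-5.7,0,2.4],[0,0,0],40],
    [[-5.2,0,3.3],[0,0,0],40],
    [[-5.2,0,3.3],[0,0,0],40],
    [[-5.2,0,3.3],[0,0,0],40]
  ]
}}

```text
t: 5.9
ee_pos: [599.5, -197.9, 83.7]
tcp_rot: [0.046, 0.999, 0.0, -0.0]
force: [-0.1, 0.5, 0.4]
finger_gap: 40.2
grip_force: 0.3
```

>>> {"op": "tcp_steps", "data": {
  "moves": [
    [[-4.5,0,4.2],[0,0,0],40],
    [[-4.5,0,4.2],[0,0,0],40],
    [[-4.5,0,4.2],[0,0,0],40]
  ]
}}

```text
t: 6.28
ee_pos: [612.9, -199.1, 71.0]
tcp_rot: [0.046, 0.999, 0.0, -0.0]
force: [-0.4, 0.6, 0.7]
finger_gap: 40.2
grip_force: 0.2
```

```bash
python3 - <<'E'
from h import *
import cv2
a=cam("wrist")[0][:,:,::-1];b=cam("side")[0][150:270,250:410,::-1]
cv2.imwrite("pics/w3.png",np.hstack([cv2.resize(a,(400,300)),cv2.resize(b,(400,300))]))
E
```

```text
(no output)
```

View pics/w3.png

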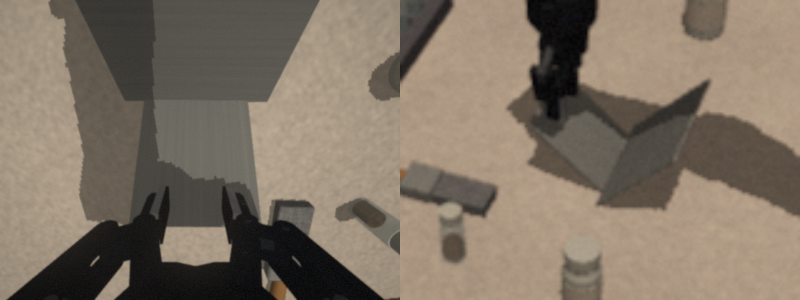

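About 48° with no yaw drift, and the brush is clear. I'll finish the push.

>>> {"op": "tcp_steps", "data": {
  "moves": [
    [[-3.8,0,4.9],[0,0,0],40],
    [[-3.8,0,4.9],[0,0,0],40],
    [[-3.6,0,4.9],[0,0,0],40],
    [[-3,0,5],[0,0,0],40]
  ]
}}

```text
t: 6.88
ee_pos: [627.0, -200.6, 51.3]
tcp_rot: [0.046, 0.999, -0.0, -0.0]
force: [0.2, 0.8, 0.0]
finger_gap: 40.0
grip_force: 0.0
```

>>> {"op": "tcp_steps", "data": {
  "moves": [
    [[0,0,0],[0,0,0],40],
    [[0,0,0],[0,0,0],40]
  ]
}}

```text
t: 7.12
ee_pos: [626.7, -200.6, 51.7]
tcp_rot: [0.046, 0.999, -0.0, -0.0]
force: [-0.3, -0.3, -0.4]
finger_gap: 39.9
grip_force: 0.0
```

```bash
python3 - <<'E'
from h import *
import cv2
a=cam("wrist")[0][:,:,::-1];b=cam("side")[0][150:270,250:410,::-1]
cv2.imwrite("pics/w4.png",np.hstack([cv2.resize(a,(400,300)),cv2.resize(b,(400,300))]))
E
```

```text
(no output)
```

View pics/w4.png

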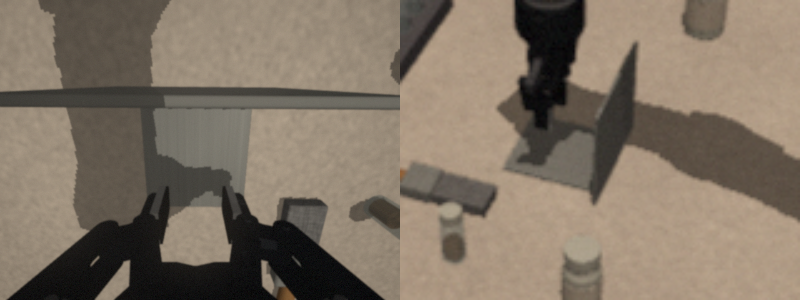

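The backdrop stands on its foot. I'll retract straight up and go beyond the case, taking a wrist view to confirm the window side.

>>> {"op": "tcp_steps", "data": {
  "moves": [
    [[-2,0,-30],[0,0,0],40],
    [[-2,0,-50],[0,0,0],40],
    [[0,0,-50],[0,0,0],40],
    [[0,0,-50],[0,0,0],40]
  ]
}}

```text
t: 7.72
ee_pos: [630.5, -200.9, 233.7]
tcp_rot: [0.046, 0.999, -0.0, 0.0]
force: [0.4, -0.2, -0.6]
finger_gap: 40.2
grip_force: 0.0
```

>>> {"op": "tcp_steps", "data": {
  "moves": [
    [[2,49,0],[0,0,0],40],
    [[2,49,0],[0,0,0],40],
    [[2,49,0],[0,0,0],40],
    [[2,49,0],[0,0,0],40],
    [[2,49,0],[0,0,0],40],
    [[2,49,0],[0,0,0],40],
    [[2,49,0],[0,0,0],40],
    [[2,49,0],[0,0,-0.143],40],
    [[0,0,0],[0,0,-0.143],40],
    [[0,0,0],[0,0,0],40]
  ]
}}

```text
t: 8.98
ee_pos: [650.6, 190.9, 231.7]
tcp_rot: [-0.097, 0.995, -0.0, -0.0]
force: [-0.2, -1.0, 0.2]
finger_gap: 40.1
grip_force: 0.0
```

```bash
python3 - <<'E'
from h import *
import cv2
np.set_printoptions(precision=2,suppress=True)
a,K,T=cam("wrist")
for n,p in{"far L top":(504-9.5,185.3+49,120),"far R top":(504+9.5,185.3-49,120),"far L bot":(504-9.5,185.3+49,0)}.items():
    q=K@(T[:3,:3]@np.array(p)+T[:3,3]);print(n,q[:2]/q[2])
c,d=ray(K,T,(320,240));print(c,d)
b=cam("side")[0]
cv2.imwrite("pics/w5.png",np.hstack([cv2.resize(a,(400,300)),cv2.resize(b,(400,300))])[:,:,::-1])
E
```

```text
far L top [421.27  31.06]
far R top [269.35  30.77]
far L bot [384.42  65.21]
[569.57 176.41 374.27] [ 0.3   0.08 -0.95]
```

View pics/w5.png

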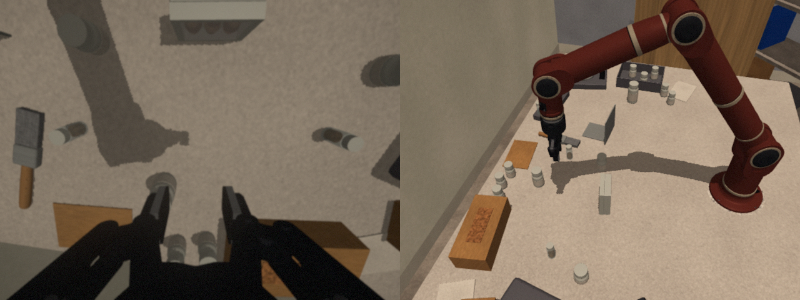

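The window with brown specimens is on the far (+x) face (around (215,28) in the left half), so I'll push towards the robot. Descending behind it.

>>> {"op": "tcp_steps", "data": {
  "moves": [
    [[38,7.5,0],[0,0,0],40],
    [[38,7.5,0],[0,0,0],40],
    [[38,7.5,0],[0,0,0],40],
    [[0,0,0],[0,0,0],40],
    [[0,0,43],[0,0,0],40],
    [[0,0,43],[0,0,0],40],
    [[0,0,40],[0,0,0],40],
    [[0,0,0],[0,0,0],40]
  ]
}}

```text
t: 10.07
ee_pos: [533.6, 189.1, 103.1]
tcp_rot: [-0.096, 0.995, -0.001, -0.003]
force: [0.3, -0.6, -0.2]
finger_gap: 40.3
grip_force: 0.0
```

>>> {"op": "tcp_steps", "data": {
  "moves": [
    [[6,0,0],[0,0,0],40],
    [[6,0,0],[0,0,0],40],
    [[4,0,0],[0,0,0],40],
    [[4,0,0],[0,0,0],40],
    [[4,0,0],[0,0,0],40],
    [[4,0,0],[0,0,0],40]
  ]
}}

```text
t: 10.82
ee_pos: [507.1, 185.6, 105.9]
tcp_rot: [-0.097, 0.995, 0.0, 0.0]
force: [1.6, 0.1, 0.2]
finger_gap: 39.9
grip_force: 0.3
```

>>> {"op": "tcp_steps", "data": {
  "moves": [
    [[4,0,0],[0,0,0],40],
    [[4,0,0],[0,0,0],40]
  ]
}}

```text
t: 11.08
ee_pos: [498.9, 183.9, 105.7]
tcp_rot: [-0.097, 0.995, -0.0, -0.0]
force: [0.8, -0.2, 0.9]
finger_gap: 39.7
grip_force: 0.2
```

```bash
python3 - <<'E'
from h import *
import cv2
a=cam("wrist")[0];b=cam("side")[0][210:360,240:440]
cv2.imwrite("pics/w6.png",np.hstack([cv2.resize(a,(400,300)),cv2.resize(b,(400,300))])[:,:,::-1])
E
```

```text
(no output)
```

View pics/w6.png

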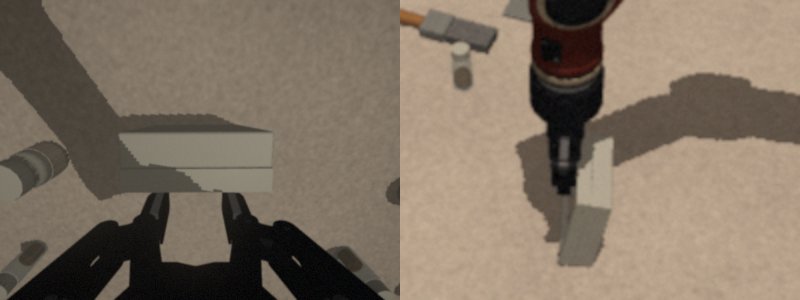

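It is tipping squarely, at about 9°. My picture views are used up, so I'll verify by numbers from here.

>>> {"op": "tcp_steps", "data": {
  "moves": [
    [[4,0,0],[0,0,0],40],
    [[4,0,0.5],[0,0,0],40],
    [[4,0,0.5],[0,0,0],40],
    [[4,0,1],[0,0,0],40],
    [[4,0,1],[0,0,0],40],
    [[4,0,1],[0,0,0],40],
    [[4,0,1],[0,0,0],40]
  ]
}}

```text
t: 12.05
ee_pos: [471.4, 178.6, 100.6]
tcp_rot: [-0.097, 0.995, -0.0, -0.0]
force: [0.1, 0.1, 0.3]
finger_gap: 39.8
grip_force: 0.0
```

>>> {"op": "tcp_steps", "data": {
  "moves": [
    [[0,0,0],[0,0,0],40],
    [[0,0,0],[0,0,0],40],
    [[0,0,0],[0,0,0],40]
  ]
}}

```text
t: 12.42
ee_pos: [471.9, 178.6, 100.8]
tcp_rot: [-0.097, 0.995, 0.0, 0.0]
force: [0.4, 0.1, -0.3]
finger_gap: 40.0
grip_force: 0.0
```

>>> {"op": "tcp_steps", "data": {
  "moves": [
    [[0,0,-30],[0,0,0],40],
    [[0,0,-50],[0,0,0],40],
    [[0,0,-50],[0,0,0],40],
    [[-40,0,0],[0,0,0],40],
    [[-50,0,0],[0,0,0],40],
    [[-50,0,0],[0,0,0],40],
    [[-30,0,0],[0,0,0],40],
    [[0,0,0],[0,0,0],40],
    [[0,0,0],[0,0,0],40]
  ]
}}

```text
t: 13.55
ee_pos: [637.6, 211.3, 230.3]
tcp_rot: [-0.097, 0.995, -0.0, -0.001]
force: [0.6, 0.0, 0.8]
finger_gap: 40.3
grip_force: 0.0
```

```bash
python3 - <<'E'
from h import *
import cv2
np.set_printoptions(precision=1,suppress=True)
im,K,T=cam("top");old=cv2.cvtColor(cv2.imread("pics/top0.png"),cv2.COLOR_BGR2RGB)
cv2.imwrite("pics/t7.png",im[:,:,::-1]);sd=cam("side");cv2.imwrite("pics/s7.png",sd[0][:,:,::-1])
def uv(p):
    q=K@(T[:3,:3]@np.array(p,float)+T[:3,3]);return q[:2]/q[2]
# grey/white vs tan table: r-b
x0,y0,x1,y1=225,255,320,345
c=im[y0:y1,x0:x1].astype(int);d=c[...,0]-c[...,2]
print("table r-b",np.median(d),"bright",np.median(c.sum(2)))
for r in range(0,90,3):print(y0+r,''.join(' ' if v>26 else ('#' if v<16 else '+') for v in d[r,::1]))
ex=np.array([.981,.193]);ey=np.array([-.193,.981]);o=np.array([484.5,181.5])-20*ex
for a in(0,-120):
    for b in(50,-50):print("pred top corner",a,b,uv([*(o+a*ex+b*ey),40]))
E
```

```text
table r-b 38.0 bright 182.0
255                                                 ++++++++++++++++++++++++++++++++++++++++++##+++
258                                                  ++++++++++++++++++++++++++++++++++++++++++++++
261                                                  +++++++++++++++++++++++++++++++++++++++++++++#
264                                                  ++++++++++++++++++++++++++++++++++++++++++++++
267                                                   +++++++++++++++++++++++++++++++++++++++++++++
270                                                   +++++++++++++++++++++++++++++++++++++++++++++
273                                                    ++++++++++++++++++++
[... 1772 characters left out ...]
                   ++########+++++++++++++++++++++++
330                                                                ++#######+++++++++++++++++++++++
333                                                                 ++######+++++++++++++++++++++++
336                                                                  +#####++++++++++++++++++++++++
339                                                                   +####++++++++++++++++++++++++
342                                                                    ++++++++++++++++++++++++++++
pred top corner 0 50 [254.2 286.2]
pred top corner 0 -50 [289.7 282. ]
pred top corner -120 50 [257.9 329.4]
pred top corner -120 -50 [294.1 325. ]
```

The arm and its shadow obscure the case, so I'm moving them out of view.

>>> {"op": "tcp_steps", "data": {
  "moves": [
    [[25,45,0],[0,0,0],40],
    [[25,45,0],[0,0,0],40],
    [[25,45,0],[0,0,0],40],
    [[25,45,0],[0,0,0],40],
    [[25,45,0],[0,0,0],40],
    [[25,45,0],[0,0,0],40],
    [[25,45,0],[0,0,0],40],
    [[25,45,0],[0,0,0],40],
    [[25,45,0],[0,0,0],40],
    [[0,0,0],[0,0,0],40]
  ]
}}

```text
t: 14.9
ee_pos: [332.4, 569.7, 231.0]
tcp_rot: [-0.102, 0.995, 0.002, -0.002]
force: [0.8, -0.9, 0.4]
finger_gap: 40.0
grip_force: 0.0
```

```bash
python3 - <<'E'
from h import *
import cv2
np.set_printoptions(precision=1,suppress=True)
top=cam("top");sd=cam("side")
cv2.imwrite("pics/t8.png",top[0][:,:,::-1]);cv2.imwrite("pics/s8.png",sd[0][:,:,::-1])
def show(im,x0,y0,x1,y1):
    c=im[y0:y1,x0:x1].astype(int);d=c[...,0]-c[...,2]
    for r in range(0,y1-y0,3):print(y0+r,''.join(' ' if v>26 else ('#' if v<16 else '+') for v in d[r,::1]))
show(top[0],235,262,315,340);print();show(sd[0],300,260,420,350)
# changes versus the start
for n,(im,K,T) in(("top",top),("side",sd)):
    o=cv2.imread(f"pics/{n}0.png")[:,:,::-1]
    m=(cv2.absdiff(o,im).max(2)>25).astype(np.uint8)
    m=cv2.morphologyEx(m,cv2.MORPH_OPEN,np.ones((2,2)))
    k,_,st,ce=cv2.connectedComponentsWithStats(m)
    print(n,[s.tolist() for s in st[1:] if s[4]>12])
E
```

```text
262 ++++++++++++++++++++++++++++++++++++++++++++++++++++++++++++++++++++++++++++++++
265 ++++++++++++++++++++++++++++++++++++++++++++++++++++++++++++++++++++++++++++++++
268 ++++++++++++++++++++++++++++++++++++++++++++++++++++++++++++++++++++++++++++++++
271 ++++++++++++++++++++++++++++++++++++++++++++++++++++++++++++++++++++++++++++++++
274 ++++++++++++++++++++++++++++++++++++++++++++++++++++++++++++++++++++++++++++++++
277 ++++++++++++++++++++++++++++++++++++++++++++++++++++++++++++++++++++++++++++++++
280 ++++++++++++++++++++++++++++++++++++++++++++++++++++++++++++++++++++++++++++++++
283 +++++++++++++++++++++++++++++++++++++++++++++++++++##+#+++++++++++++++++++++++++
286 +++++++++++++++++++++++++++#++#+###########################+++++++++++++++++++++
289 ++++++++++++++++++++########################################++++++++++++++++++++
292 +++++++++++++++++++++##########################+###########+++++++++++++++++++++
295 +++++++++++++++++++++#####
[... 6086 characters left out ...]
8, 262, 12, 7, 52], [559, 266, 8, 9, 30], [143, 282, 3, 5, 14], [173, 285, 12, 16, 59], [128, 288, 30, 26, 337], [523, 299, 9, 8, 26], [156, 300, 7, 7, 29], [546, 301, 30, 16, 143], [126, 310, 6, 4, 13], [351, 314, 3, 6, 13], [511, 330, 7, 6, 24], [96, 351, 8, 10, 35], [91, 361, 9, 10, 41], [80, 370, 15, 16, 62], [87, 381, 4, 6, 20], [24, 387, 125, 93, 3972], [632, 399, 8, 14, 73], [99, 404, 8, 4, 22], [172, 415, 7, 4, 19], [56, 420, 12, 7, 48], [133, 420, 39, 59, 781], [204, 420, 4, 5, 15], [90, 429, 3, 5, 13], [173, 430, 25, 17, 145], [162, 432, 13, 22, 124], [172, 444, 9, 10, 49], [226, 444, 6, 4, 20], [171, 455, 5, 4, 13], [637, 471, 3, 9, 19], [270, 477, 6, 3, 17], [296, 476, 9, 4, 21]]
```

The case outline, (254,286) to (296,326), matches the predicted corners of a case lying flat on its heel line. In the top view, nothing changed except the backdrop, the case, and the arm with its shadow. Handing in.

```bash
python3 -c "
from workcell import arm
print(arm.hand_in())"
```

```text
the job is handed in; nothing more can be done
None
```

The job is handed in at about 15 s: the backdrop was pushed up to stand on its foot first, then the case was tipped onto its back with its window up. The top camera showed no other object had moved, and measured forces stayed under 2 N.

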